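# Load an armrest post into the leaf drilling jig and snap both leaves shut

## Robot

A 6-joint arm with a two-finger parallel gripper is mounted at the origin on the work surface. World frame = base frame: x ahead of the robot, y to its left, z up, the work surface at z = 0. Lengths are in mm, angles in rad, forces in N, time in s.
With the tool pointing down it reaches from about 350 to 725 mm from the base axis. Payload 4.3 kg.
Tool frame: the origin (TCP) lies midway between the tips of the shut fingers; the grasp point (between the pads) lies 19 mm behind it (env.grasp_offset is the z of the grasp point in the tool frame, in mm); z points along the fingers, y is the direction in which the jaws open and shut (so a half turn about z gives the same grasp; the last joint's range is limited). The gripper opens to 85 mm and grips with 20 to 120 N. Pads are 22 mm wide; open, the fingers measure 114 mm over their backs; the gripper's body (76 mm by 85 mm) begins 54 mm behind the grasp point. The pads swing forward as they close: fully open they stand 13 mm farther back than shut.
Start: joints at [-1.282, 0.377, 0.081, 1.274, 0, 1.46], TCP at [223.294, -529.912, 231.329] pointing down, gripper open.
Joint ranges: [-2.72, 2.72], [-0.84, 1.66], [-1.02, 1.22], [-1.77, 2.12], [-1.37, 1.28], [-3.14, 3.14]. Speed limits (rad/s): [2.57, 2.57, 3.14, 3.14, 3.14, 3.14].

## Interface

Orientations are given as a unit quaternion [x, y, z, w].
In Python, from rig import env gives the robot as it stands.
- The arm moves only by the shell command python3 -m handwheel 'ROWS' [FORCE]. ROWS is JSON, a list of rows, each an object of numbers: "tx", "ty", "tz": the shift along the tool's x, y, z in units of 120 mm (1.0 is 120 mm); "twist": the turn about the tool's z in units of 60 degrees (1.0 is 60 degrees); "fingers": the closure, from 0 (fully open) to 1 (shut). A call has exactly 10 rows; each row is the pose to reach, as a shift and turn from the pose commanded when the call began, along the tool's axes at that moment; what a row does not reach only later rows make up. A row lasts 1/8 s, in which the tool goes at most 62.5 mm and 10.7 degrees, less where a joint would pass 70% of its speed; a pose out of reach is approached as far as the arm can. A call with a number of a shift or a turn outside -1 to 1 is refused whole. A call with a gripper value outside its range is refused whole. The fingers move at their own pace and stop on an object; FORCE is the grip in N (left out, the last holds). Time passes only in rows, so rows that repeat a pose let the fingers close, or fill a call up. It gives the time, the measured TCP pose, the force and the opening at its end, in the units of the state.
- env.state(): the state, without advancing time (a new reading comes with each control period).
- env.camera(name): name is "scene" or "top" or "wrist"; returns (picture, depth): 400x640x3 uint8, red, green, blue; 400x640 float32, mm along the optical axis (not along the pixel's ray), 0 where there is no reading.
- env.camera_info(name): a dict with "K" (3x3 intrinsics, pixels), "distortion" ([k1, k2, p1, p2, k3] as OpenCV has them; the pictures are not rectified), "rvec" (rotation vector, rad) and "tvec" (3), from world to camera coordinates, as OpenCV has them; the wrist camera has in their place "T_tool_cam" (4x4, takes a point from camera to tool coordinates, whose origin is the TCP and whose axes are the flange's). Camera axes: x right, y down, z forward; pixel columns grow to the right and rows downward; lengths in mm; the calibration is good to about 2 mm. A picture is of the moment at which its call begins: read the wrist's pose just before it. camera_info takes no time and is no camera call.
- env.close_job(): hands the job in, once; it reports no verdict.
The state is a dict: "time": time; "qpos": joint angles; "joint_vel": joint speeds; "joint_efforts": joint torques, N m; "tool_pos": TCP position; "orientation": TCP orientation; "wrist_force": force on the tool from outside, world axes, zero at the start; "moment": the same for the moment, N m; "width": finger opening in mm.
Only numpy, scipy, OpenCV 4.12 (cv2) and the standard library are available. Lean on these libraries where they do the work, as an engineer would, in place of code of your own. Each camera call takes 0.05 s, during which the arm holds its last target. There are 200 camera calls.

## Task

Take the square armrest post out of the stock rack and load it into the drilling jig, plain end first, lying in the channel and slid under the box end until it butts against the stop. Then swing both hinged leaves down over it and press each until its catch snaps and holds it fully shut, firmly but without hammering or leaning hard on them. Leave everything else on the bench and in the rack as it is.

Things in the scene. Friction and masses are not known exactly. Their poses are not given: they have to be found in the camera images.
- post: The armrest post: a pale beech bar, 30 x 30 mm square, 285 mm long, with a round tenon 20 mm thick and 25 mm long on one end; about 0.19 kg. Origin: centre of the underside of the square part. Its x axis runs along it from the plain end to the tenon. As found it lies in one of the rack's three lanes, underside 20 mm above the bench, its plain end sticking out 50 mm from the rack's mouth.
- post_head (a point): Centre of the post's plain end face, 142.5 mm from its middle and 15 mm above its underside. In the rack only this end can be gripped; in the jig there is no room for fingers there, so the post must be put down on the bench and taken again near its middle.
- post_mid (a point): Centre of the square part of the post.
- rack: Plywood stock rack fixed to the bench, open on top, 280 mm deep, 192 wide, 65 high, floor 20 thick. Three lanes 48 mm wide run along its x (centres at y = -60, 0, 60 mm) between walls 45 mm high, open at its -x side, the mouth, which faces the robot. Origin: centre of the underside. The bench before it (x 0.35 to 0.47 m, y -0.36 to -0.03 m from the robot) is clear for putting the post down.
- jig: Leaf drilling jig: aluminium blocks on a steel base plate 135 x 320 x 12 mm, screwed to the bench. Origin: centre of the plate's underside. Its y axis runs along the channel from the box end to the open end, its x axis across it to the hinges (far side). The channel's bed is 30 mm above the bench. A leaf is hinged over each of two cradles. Loaded, the tenon points to +y.
- jig_stop (a point): Centre of the stop face in the box end (jig y = -130 mm, 45 mm above the bench; axes as the jig's), where the centre of the post's plain end face comes to lie. The box end is a roofed tunnel from here to y = -90 mm, 37 mm wide and 35.5 mm high over the bed; its top is 76 mm above the bench.
- jig_gap (a point): Middle of the gap between the cradles (jig y = 30 mm, 45 mm above the bench). The cradles lie at y = -80 to -42 and 102 to 140 mm: 34 mm wide between cheeks that flare to 45 mm and reach 59 mm above the bench. In the gap is only the base plate, so fingers have room beside the post. The post goes down into both cradles just short of the box end, then slides in; beyond the open end is free.
- leaf_a (a joint): Angle of the leaf next to the box end: 0 shut, about 2 as found (leaning back, past upright), stop at 2.35. A light spring lifts it when let go within 1 rad of shut; further open it stays. Lowered, it rests on its catch at about 0.13, the tab 10 mm high; some 12 N straight down on the tab takes it over the catch with a snap, then it stops dead at 0 and is held.
- leaf_a_hinge (a point): Middle of the hinge axis of the leaf next to the box end: at x = 35, y = -61, z = 56 mm in the jig's frame. The axis runs along the jig's y. The leaf swings from over the channel up and back to the jig's +x side.
- leaf_a_tab (a point): Point on the finger tab of the leaf next to the box end, on its outer face (the top when shut), 74 mm from the hinge axis. The leaf is an aluminium plate 38 mm wide and 8 mm thick, reaching 84 mm from its axis; shut, its top is 69.5 mm above the bench. A drill bush, 18 mm across, stands 4 mm out of the outer face at 35 mm; at 71 mm a lip is turned down.
- leaf_b (a joint): Angle of the leaf near the open end: 0 shut, about 2 as found (leaning back, past upright), stop at 2.35. A light spring lifts it when let go within 1 rad of shut; further open it stays. Lowered, it rests on its catch at about 0.13, the tab 10 mm high; some 12 N straight down on the tab takes it over the catch with a snap, then it stops dead at 0 and is held.
- leaf_b_hinge (a point): Middle of the hinge axis of the leaf near the open end: at x = 35, y = 121, z = 56 mm in the jig's frame. The axis runs along the jig's y. The leaf swings from over the channel up and back to the jig's +x side.
- leaf_b_tab (a point): Point on the finger tab of the leaf near the open end, on its outer face (the top when shut), 74 mm from the hinge axis. The leaf is an aluminium plate 38 mm wide and 8 mm thick, reaching 84 mm from its axis; shut, its top is 69.5 mm above the bench. A drill bush, 18 mm across, stands 4 mm out of the outer face at 35 mm; at 71 mm a lip is turned down.
- rung: Bystander: short round rung, 24 mm thick, 180 mm long, lying in one of the rack's lanes; origin at the middle of its underside.
- slat: Bystander: flat slat 180 x 36 x 13 mm, lying in one of the rack's lanes; origin at the middle of its underside.
- mallet: Bystander: black rubber mallet lying to the left, 270 mm long, origin under it.
- glue: Bystander: white glue bottle, 64 mm thick, 170 mm high, standing to the left; origin under it.
- sanding_block: Bystander: cork sanding block 110 x 65 x 26 mm near the robot, to the left; origin under it.
- dowel_tray: Bystander: grey tray of dowels 110 x 80 x 35 mm, behind, between rack and jig; origin under it.
- try_square: Bystander: try square lying to the right, stock 110 mm, blade 200 mm, 22 mm thick; origin under the middle of its stock.
- screw_jar: Bystander: glass jar of screws, 72 mm thick, 75 mm high, to the right; origin under it.

How it is judged (in metres and radians):
On the way:
1. the post lies in the jig's channel with its plain end home against the stop, while both leaves are still open (y of post_head in the frame of jig_stop between -0.004 and 0.004 m and x of post_head in the frame of jig_stop between -0.006 and 0.006 m and z of post_head in the frame of jig_stop below 0.004 m and angle between the x axis of post and the y axis of jig, either way round below 0.04 rad and value of joint each of leaf_a, leaf_b above 1 rad), for 0.2 s.
At the end, for the whole second after the job is handed in: The post rests in the channel, plain end within 4 mm of the stop, in line with the channel (within 0.04 rad, 6 mm sideways, 4 mm in height); both leaves are held shut by their catches (below 0.03 rad); the post is at rest and the bystanders are within 30 mm of where they were (y of post_head in the frame of jig_stop between -0.004 and 0.004 m and x of post_head in the frame of jig_stop between -0.006 and 0.006 m and z of post_head in the frame of jig_stop below 0.004 m and angle between the x axis of post and the y axis of jig, either way round below 0.04 rad and value of joint each of leaf_a, leaf_b below 0.03 rad and linear speed of post below 0.01 m/s and distance of each of rung, slat, mallet, glue, sanding_block, dowel_tray, try_square, screw_jar from where it was at the start of the episode below 0.03 m); the robot touches nothing.
It fails at once if a leaf is hammered or leaned on with more than 60 N (contact force between any of leaf_a, leaf_b and the fingers above 60 N or contact force between any of leaf_a, leaf_b and the arm above 60 N).
It fails at once if another thing on the bench or in the rack is displaced by more than 30 mm (distance of any of rung, slat, mallet, glue, sanding_block, dowel_tray, try_square, screw_jar from where it was at the start of the episode above 0.03 m).
It also fails if it takes over 72 s, if anything falls off the work surface, if the arm or the gripper's body presses on something with over 40 N, if the wrist force passes 120 N, or if a joint passes its speed limit or range.

## Working session

There is one attempt and no reset: what is moved stays moved. The work goes in short steps, Python scripts to look and compute and a shell command to move; the robot and the scene stay as the last step left them, time stands still between calls to the robot, and variables do not carry over. Pictures are saved under pics/ and viewed, about 8 in all and at most 12, crops included, and the job is handed in when it is done.

```bash
ls; mkdir -p pics; python3 - <<'E'
from rig import env
import cv2,numpy as np
s=env.state();print({k:np.round(v,3).tolist() for k,v in s.items()})
for n in("top","scene"):
    p,d=env.camera(n);cv2.imwrite(f"pics/{n}0.png",p[:,:,::-1]);np.savez(f"{n}0.npz",p=p,d=d)
    print(n,env.camera_info(n),(d>0).mean())
print(env.camera_info("wrist"))
E
```

```text
pics
{'time': 0.0, 'qpos': [-1.282, 0.378, 0.08, 1.274, -0.0, 1.461], 'joint_vel': [0.0, -0.0, 0.0, 0.001, 0.002, -0.0], 'joint_efforts': [-0.0, -46.36, 26.988, 0.021, -0.0, 0.0], 'tool_pos': [223.09, -529.252, 230.365], 'orientation': [0.98, 0.198, -0.0, -0.001], 'wrist_force': [-0.144, 0.891, -0.177], 'moment': [0.023, 0.041, 0.025], 'width': 85.103}
top {'K': array([[363.38913287,   0.        , 316.37553073],
       [  0.        , 363.38913287, 199.92038448],
       [  0.        ,   0.        ,   1.        ]]), 'distortion': array([-0.02496924,  0.        ,  0.        ,  0.        ,  0.        ]), 'rvec': array([ 2.16622183, -2.15183677,  0.14896773]), 'tvec': array([  -3.61766561,  579.19399937, 1068.90238262])} 0.99578515625
scene {'K': array([[363.03296431,   0.        , 314.34664341],
       [  0.        , 363.03296431, 199.49970269],
       [  0.        ,   0.        ,   1.        ]]), 'distortion': array([-0.06736704,  0.        ,  0.        ,  0.        ,  0.        ]), 'rvec': array([ 0.73881364,  2.68625526, -0.95310425]), 'tvec': array([ 470.92505567, -164.82402254, 1566.22619898])} 0.99609375
{'K': array([[301.65452127,   0.        , 320.56510334],
       [  0.        , 301.65452127, 202.64398786],
       [  0.        ,   0.        ,   1.        ]]), 'distortion': array([0.00981648, 0.        , 0.        , 0.        , 0.        ]), 'T_tool_cam': array([[-6.80375450e-04, -9.53375021e-01, -3.01787352e-01,
         7.81746481e+01],
       [ 9.99999313e-01, -3.60573052e-04, -1.11540010e-03,
        -7.24082462e-01],
       [ 9.54578203e-04, -3.01787904e-01,  9.53374612e-01,
        -1.43748508e+02],
       [ 0.00000000e+00,  0.00000000e+00,  0.00000000e+00,
         1.00000000e+00]])}
```

View pics/top0.png

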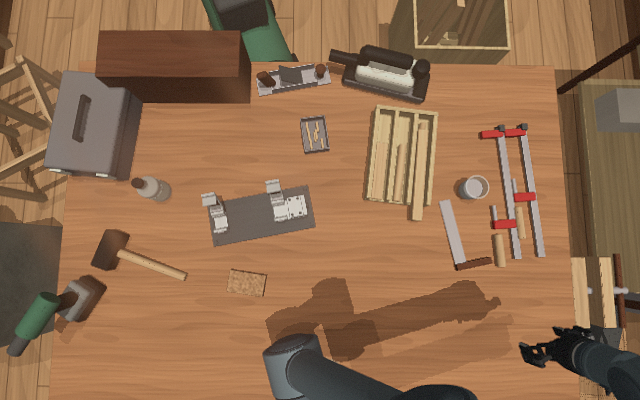

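View pics/scene0.png

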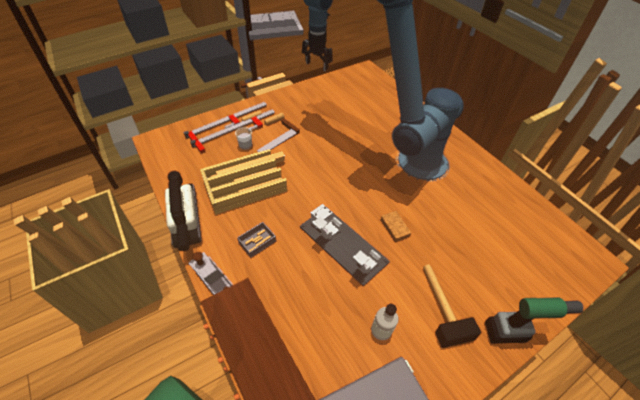

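The top view shows the post in the right-hand lane, with its plain end at about (417,218). The jig spans (210–315, 185–245), with the box end on the right at (290,207) and both leaves leaning back near (210,200) and (273,186).

```bash
cat > h.py <<'E'
import numpy as np,cv2
from rig import env
from scipy.spatial.transform import Rotation as R
def cloud(n,d,st=None):
    i=env.camera_info(n);K=i["K"];v,u=np.mgrid[:400,:640].astype(np.float32)
    q=cv2.undistortPoints(np.stack([u,v],-1).reshape(-1,1,2),K,i["distortion"]).reshape(400,640,2)
    c=np.dstack([q*d[...,None],d])
    if n=="wrist":
        T=i["T_tool_cam"];t=c@T[:3,:3].T+T[:3,3]
        return t@R.from_quat(st["orientation"]).as_matrix().T+st["tool_pos"]
    M=cv2.Rodrigues(i["rvec"])[0];return (c-i["tvec"])@M
def shot(n,name):
    st=env.state();p,d=env.camera(n);cv2.imwrite(f"pics/{name}.png",p[:,:,::-1]);np.savez(f"{name}.npz",p=p,d=d,pos=st["tool_pos"],q=st["orientation"])
    return p,cloud(n,d,st)
def rect(P):
    r=cv2.minAreaRect(P[:,:2].astype(np.float32));return np.round(r[0],1),np.round(r[1],1),round(r[2],2)
E
python3 - <<'E'
from h import *
f=np.load("top0.npz");p=f["p"].astype(int);W=cloud("top",f["d"]);z=W[...,2];br=p.max(2)
np.set_printoptions(suppress=True,precision=1)
v,u=np.mgrid[:400,:640]
print("bench z",np.median(z[300:320,100:200]))
J=(u>195)&(u<325)&(v>170)&(v<255)
m=J&(br<110)&(abs(z-12)<8)
m=cv2.morphologyEx(m.astype(np.uint8),cv2.MORPH_OPEN,np.ones((3,3)))>0
print("plate",rect(W[m]),np.median(z[m]))
c=cv2.minAreaRect(W[m][:,:2].astype(np.float32));print(cv2.boxPoints(c))
Rk=(u>355)&(u<445)&(v>95)&(v<225)&(z>10)&(z<80)
print("rack+post",rect(W[Rk]))
P=(u>400)&(u<435)&(v>100)&(v<225)&(z>38)&(z<56)
P=cv2.morphologyEx(P.astype(np.uint8),cv2.MORPH_OPEN,np.ones((3,3)))
n,l,s,_=cv2.connectedComponentsWithStats(P)
for k in range(1,n):
    if s[k,4]>60: print(s[k],rect(W[l==k]),np.median(z[l==k]))
for a in("box",(275,195,310,222)),("leafs",(200,178,285,240)):
    pass
wr=Rk&(z>58);print("rack walls",rect(W[wr]),np.median(z[wr]))
E
```

```text
bench z -0.5525137137819667
plate (array([530.1, 194. ]), array([130.5, 190.6]), 5.87) 11.721693554149574
[[455.5 282.1]
 [475.   92.5]
 [604.8 105.8]
 [585.3 295.4]]
rack+post (array([ 720.1, -290.1]), array([251.3, 393.5]), 83.41)
[412 123  17  98 983] (array([ 672.5, -317.7]), array([ 32.4, 305.5]), 84.09) 49.40525559359716
[401 144   5  27 107] (array([ 714.2, -266.5]), array([14. , 83.1]), 87.62) 42.807970616100086
rack walls (array([ 720.2, -261.5]), array([193.7, 290.4]), 83.38) 64.3011485258684
```

```bash
python3 - <<'E'
from h import *
f=np.load("top0.npz");p=f["p"].astype(int);W=cloud("top",f["d"]);z=W[...,2];br=p.max(2)
np.set_printoptions(suppress=True,precision=1)
v,u=np.mgrid[:400,:640]
J=(u>195)&(u<325)&(v>170)&(v<255)
m=J&(br<110)&(z>5)&(z<20)
n,l,s,_=cv2.connectedComponentsWithStats(m.astype(np.uint8))
m=np.isin(l,[k for k in range(1,n) if s[k,4]>25])
print("plate",rect(W[m]));print(cv2.boxPoints(cv2.minAreaRect(W[m][:,:2].astype(np.float32))))
c,_,a=cv2.minAreaRect(W[m][:,:2].astype(np.float32));a=np.deg2rad(a)
ax=np.array([np.cos(a),np.sin(a)]);ay=np.array([-ax[1],ax[0]])
L=np.stack([(W[...,:2]-c)@ax,(W[...,:2]-c)@ay,z],-1)
for nm,lo,hi in("box top",70,80),("cheeks",55,63),("leaves",85,150):
    k=J&(z>lo)&(z<hi)
    n,l,s,_=cv2.connectedComponentsWithStats(k.astype(np.uint8))
    for i in range(1,n):
        if s[i,4]>12:
            q=L[l==i];print(nm,s[i,4],q.min(0),q.max(0),q.mean(0))
E
sleep 0; python3 - <<'E'
import cv2
p=cv2.imread('pics/top0.png')[170:255,190:330];cv2.imwrite('pics/c1.png',cv2.resize(p,None,fx=5,fy=5,interpolation=cv2.INTER_CUBIC))
E
```

```text
plate (array([533.3, 171.6]), array([133.1, 280.4]), 10.63)
[[442.  297.1]
 [493.8  21.6]
 [624.6  46.1]
 [572.9 321.7]]
box top 19 [ 48.8 -77.8  70.4] [ 53.5 -42.2  79.3] [ 51.5 -61.4  74.1]
box top 338 [ -25.6 -142.    70.1] [ 32.7 -90.1  80. ] [   3.1 -116.    75.4]
box top 14 [ 46.6 113.2  70.8] [ 50.3 138.6  79.6] [ 48.5 127.1  75.2]
cheeks 93 [ 20.8 -79.6  55.2] [ 52.  -42.   62.8] [ 35.5 -61.6  58.9]
cheeks 90 [ 21.1 102.3  55.1] [ 49.  141.5  63. ] [ 33.6 121.3  59.3]
cheeks 33 [-28.1 -79.   55.2] [-17.7 -42.4  62.7] [-22.4 -61.6  58.3]
cheeks 35 [-31.4 102.5  55.3] [-19.7 138.2  61. ] [-24.9 121.4  57.7]
leaves 174 [ 47.2 -79.3  93.4] [ 82.9 -41.2 133.7] [ 64.8 -60.6 126.3]
leaves 198 [ 42.3 102.6  85.4] [ 76.9 141.8 137.3] [ 59.6 120.1 124.5]
```

View pics/c1.png

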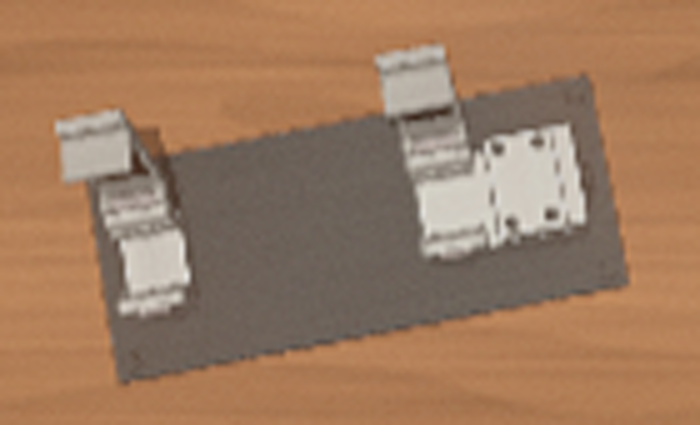

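The crop shows leaf b at (95,150), leaf a at (415,85) and the box end at (540,185), which puts the jig's yaw at about 11°. The post's plain end is near (520,-302), so I'll approach it now.

```bash

python3 -m handwheel '[{"tx":0.15,"ty":-0.03},{"tx":0.3,"ty":-0.07},{"tx":0.45,"ty":-0.1},{"tx":0.6,"ty":-0.13},{"tx":0.75,"ty":-0.17},{"tx":0.9,"ty":-0.2},{"tx":1,"ty":-0.23},{"tx":1,"ty":-0.23},{"tx":1,"ty":-0.23},{"tx":1,"ty":-0.23}]'
python3 -m handwheel '[{"tx":0.15,"ty":-0.03},{"tx":0.3,"ty":-0.07},{"tx":0.45,"ty":-0.1},{"tx":0.6,"ty":-0.13},{"tx":0.75,"ty":-0.17},{"tx":0.9,"ty":-0.2},{"tx":1,"ty":-0.23},{"tx":1,"ty":-0.23},{"tx":1,"ty":-0.23},{"tx":1,"ty":-0.23}]'
python3 -m handwheel '[{"tx":0.15,"ty":-0.03,"twist":0.07},{"tx":0.3,"ty":-0.07,"twist":0.14},{"tx":0.45,"ty":-0.1,"twist":0.21},{"tx":0.6,"ty":-0.13,"twist":0.28},{"tx":0.75,"ty":-0.17,"twist":0.35},{"tx":0.9,"ty":-0.2,"twist":0.42},{"tx":1,"ty":-0.23,"twist":0.48},{"tx":1,"ty":-0.23,"twist":0.48},{"tx":1,"ty":-0.23,"twist":0.48},{"tx":1,"ty":-0.23,"twist":0.48}]'
cat >> h.py <<'E'
def pose():
    s=env.state();M=R.from_quat(s["orientation"]).as_matrix()
    print("t %.2f"%s["time"],"pos",np.round(s["tool_pos"],1),"yaw %.2f"%np.degrees(np.arctan2(M[1,0],M[0,0])),"tilt z",np.round(M[:,2],3),"F",np.round(s["wrist_force"],1),"w %.1f"%s["width"],"q6 %.2f"%s["qpos"][5]);return s,M
def go(xyz,yaw=None):
    s,M=pose();d=M.T@(np.array(xyz)-s["tool_pos"])/120
    tw=0 if yaw is None else -((yaw-np.degrees(np.arctan2(M[1,0],M[0,0])))/60)
    print("tx %.3f ty %.3f tz %.3f twist %.3f"%(*d,tw))
E
python3 - <<'E'
from h import *
pose();p,W=shot("wrist","w1");z=W[...,2]
m=(z>38)&(z<57)&(abs(W[...,1]+305)<60)&(W[...,0]<565)
print(rect(W[m]),np.median(z[m]));go((542,-304,18),-6.2)
E
```

```text
t 0.10 pos [ 223.1 -529.3  230.5] yaw 22.85 tilt z [-0.001  0.002 -1.   ] F [ 0.3 -0.2  0. ] w 85.6 q6 1.46
(array([0., 0.]), array([0., 0.]), 0.0) nan
t 0.15 pos [ 223.2 -529.4  230.6] yaw 22.85 tilt z [-0.     0.001 -1.   ] F [-0.6  0.1 -0.3] w 85.2 q6 1.46
tx 3.178 ty -0.696 tz 1.773 twist 0.484validation failed for argument at $[0]...
validation failed for argument at $[0]...
validation failed for argument at $[0]...
  return _methods._mean(a, axis=axis, dtype=dtype,
  ret = ret.dtype.type(ret / rcount)
```

View pics/w1.png

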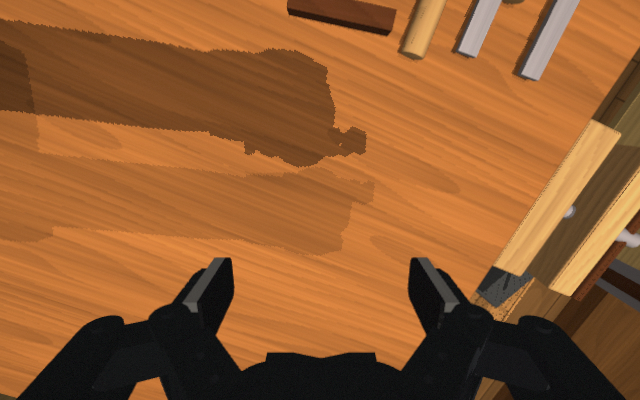

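The moves were refused, since every row needs all five keys. The picture only shows bare bench, with the fingers at (215,280) and (430,280). I'll resend with complete rows.

```bash

python3 -m handwheel '[{"tx":0.15,"ty":-0.03,"tz":0,"twist":0,"fingers":0},{"tx":0.3,"ty":-0.07,"tz":0,"twist":0,"fingers":0},{"tx":0.45,"ty":-0.1,"tz":0,"twist":0,"fingers":0},{"tx":0.6,"ty":-0.13,"tz":0,"twist":0,"fingers":0},{"tx":0.75,"ty":-0.17,"tz":0,"twist":0,"fingers":0},{"tx":0.9,"ty":-0.2,"tz":0,"twist":0,"fingers":0},{"tx":1,"ty":-0.23,"tz":0,"twist":0,"fingers":0},{"tx":1,"ty":-0.23,"tz":0,"twist":0,"fingers":0},{"tx":1,"ty":-0.23,"tz":0,"twist":0,"fingers":0},{"tx":1,"ty":-0.23,"tz":0,"twist":0,"fingers":0}]' && python3 -m handwheel '[{"tx":0.15,"ty":-0.03,"tz":0,"twist":0,"fingers":0},{"tx":0.3,"ty":-0.07,"tz":0,"twist":0,"fingers":0},{"tx":0.45,"ty":-0.1,"tz":0,"twist":0,"fingers":0},{"tx":0.6,"ty":-0.13,"tz":0,"twist":0,"fingers":0},{"tx":0.75,"ty":-0.17,"tz":0,"twist":0,"fingers":0},{"tx":0.9,"ty":-0.2,"tz":0,"twist":0,"fingers":0},{"tx":1,"ty":-0.23,"tz":0,"twist":0,"fingers":0},{"tx":1,"ty":-0.23,"tz":0,"twist":0,"fingers":0},{"tx":1,"ty":-0.23,"tz":0,"twist":0,"fingers":0},{"tx":1,"ty":-0.23,"tz":0,"twist":0,"fingers":0}]' && python3 -m handwheel '[{"tx":0.15,"ty":-0.03,"tz":0,"twist":0.07,"fingers":0},{"tx":0.3,"ty":-0.07,"tz":0,"twist":0.14,"fingers":0},{"tx":0.45,"ty":-0.1,"tz":0,"twist":0.21,"fingers":0},{"tx":0.6,"ty":-0.13,"tz":0,"twist":0.28,"fingers":0},{"tx":0.75,"ty":-0.17,"tz":0,"twist":0.35,"fingers":0},{"tx":0.9,"ty":-0.2,"tz":0,"twist":0.42,"fingers":0},{"tx":1,"ty":-0.23,"tz":0,"twist":0.48,"fingers":0},{"tx":1,"ty":-0.23,"tz":0,"twist":0.48,"fingers":0},{"tx":1,"ty":-0.23,"tz":0,"twist":0.48,"fingers":0},{"tx":1,"ty":-0.23,"tz":0,"twist":0.48,"fingers":0}]'
python3 - <<'E'
from h import *
pose();p,W=shot("wrist","w2");z=W[...,2]
m=(z>38)&(z<57)&(abs(W[...,1]+305)<60)&(W[...,0]<565)&(W[...,0]>480)
print(rect(W[m]),np.median(z[m]));print(cv2.boxPoints(cv2.minAreaRect(W[m][:,:2].astype(np.float32))))
go((542,-304,18),-6.2)
E
```

```text
time: 1.4
tool_pos: [322.7, -458.3, 231.3]
orientation: [0.98, 0.198, -0.0, 0.0]
wrist_force: [1.2, 0.4, 0.1]
width: 85.5
time: 2.65
tool_pos: [422.6, -386.3, 231.3]
orientation: [0.98, 0.198, -0.0, 0.0]
wrist_force: [0.2, 0.3, -0.4]
width: 85.1
time: 3.9
tool_pos: [522.4, -314.4, 231.4]
orientation: [0.999, -0.052, -0.0, 0.0]
wrist_force: [-0.0, -0.5, 0.2]
width: 85.1
t 3.90 pos [ 522.4 -314.4  231.4] yaw -5.98 tilt z [-0. -0. -1.] F [-0.  -0.5  0.2] w 85.1 q6 2.60
(array([ 543.7, -300.9]), array([29.4, 45.2]), 84.01) 51.1069136041302
[[ 519.7301  -313.20898]
 [ 564.6703  -317.9265 ]
 [ 567.7407  -288.6773 ]
 [ 522.80054 -283.95978]]
t 3.95 pos [ 522.4 -314.3  231.4] yaw -5.98 tilt z [-0. -0. -1.] F [-0.1 -1.8  0.1] w 85.5 q6 2.60
tx 0.153 ty -0.103 tz 1.778 twist 0.004
```

```bash

python3 -m handwheel '[{"tx":0.08,"ty":-0.06,"tz":0.2,"twist":0,"fingers":0},{"tx":0.15,"ty":-0.13,"tz":0.4,"twist":0,"fingers":0},{"tx":0.15,"ty":-0.13,"tz":0.6,"twist":0,"fingers":0},{"tx":0.15,"ty":-0.13,"tz":0.8,"twist":0,"fingers":0},{"tx":0.15,"ty":-0.13,"tz":1,"twist":0,"fingers":0},{"tx":0.15,"ty":-0.13,"tz":1,"twist":0,"fingers":0},{"tx":0.15,"ty":-0.13,"tz":1,"twist":0,"fingers":0},{"tx":0.15,"ty":-0.13,"tz":1,"twist":0,"fingers":0},{"tx":0.15,"ty":-0.13,"tz":1,"twist":0,"fingers":0},{"tx":0.15,"ty":-0.13,"tz":1,"twist":0,"fingers":0}]' && 
python3 -m handwheel '[{"tx":0,"ty":0,"tz":0.2,"twist":0,"fingers":0},{"tx":0,"ty":0,"tz":0.4,"twist":0,"fingers":0},{"tx":0,"ty":0,"tz":0.6,"twist":0,"fingers":0},{"tx":0,"ty":0,"tz":0.77,"twist":0,"fingers":0},{"tx":0,"ty":0,"tz":0.77,"twist":0,"fingers":0},{"tx":0,"ty":0,"tz":0.77,"twist":0,"fingers":1},{"tx":0,"ty":0,"tz":0.77,"twist":0,"fingers":1},{"tx":0,"ty":0,"tz":0.77,"twist":0,"fingers":1},{"tx":0,"ty":0,"tz":0.77,"twist":0,"fingers":1},{"tx":0,"ty":0,"tz":0.77,"twist":0,"fingers":1}]' 100
```

```text
time: 5.2
tool_pos: [542.7, -300.3, 111.8]
orientation: [0.999, -0.052, 0.0, 0.0]
wrist_force: [0.6, 0.6, -0.4]
width: 85.4
time: 6.45
tool_pos: [543.1, -300.7, 20.2]
orientation: [0.999, -0.052, 0.001, 0.001]
wrist_force: [-1.8, 0.1, 6.4]
width: 28.6
```

```bash

python3 -m handwheel '[{"tx":0,"ty":0,"tz":0,"twist":0,"fingers":1},{"tx":0,"ty":0,"tz":-0.05,"twist":0,"fingers":1},{"tx":0,"ty":0,"tz":-0.15,"twist":0,"fingers":1},{"tx":0,"ty":0,"tz":-0.3,"twist":0,"fingers":1},{"tx":0,"ty":0,"tz":-0.45,"twist":0,"fingers":1},{"tx":0,"ty":0,"tz":-0.6,"twist":0,"fingers":1},{"tx":0,"ty":0,"tz":-0.75,"twist":0,"fingers":1},{"tx":0,"ty":0,"tz":-0.9,"twist":0,"fingers":1},{"tx":0,"ty":0,"tz":-1,"twist":0,"fingers":1},{"tx":0,"ty":0,"tz":-1,"twist":0,"fingers":1}]' 
python3 - <<'E'
from h import *
pose();p,W=shot("wrist","w3");go((412,-322,60),90)
E
```

```text
time: 7.7
tool_pos: [543.0, -300.6, 140.1]
orientation: [0.999, -0.052, 0.001, 0.001]
wrist_force: [-0.1, -0.3, -1.5]
width: 28.7
t 7.70 pos [ 543.  -300.6  140.1] yaw -5.95 tilt z [ 0.002 -0.001 -1.   ] F [-0.1 -0.3 -1.5] w 28.7 q6 2.64
t 7.75 pos [ 542.5 -300.3  139.1] yaw -5.95 tilt z [ 0. -0. -1.] F [ 0.3  0.4 -2.1] w 28.8 q6 2.64
tx -1.064 ty 0.293 tz 0.659 twist -1.599
```

View pics/w3.png

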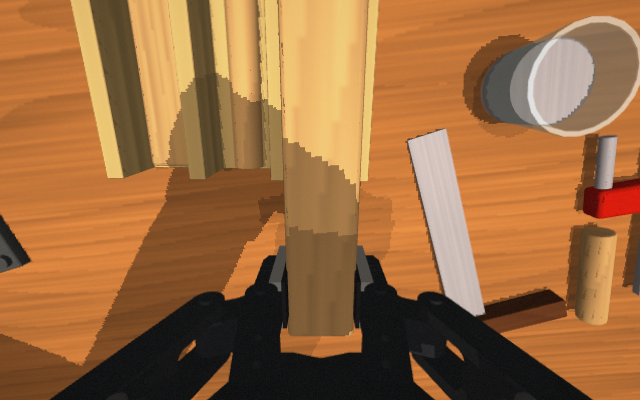

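The post is held level and clear of the rack: pads at (285,270) and (360,270), plain end at (320,330). Next I turn it to lie along y over the clear bench.

```bash

python3 -m handwheel '[{"tx":-0.15,"ty":0.03,"tz":0,"twist":-0.08,"fingers":1},{"tx":-0.3,"ty":0.06,"tz":0,"twist":-0.16,"fingers":1},{"tx":-0.45,"ty":0.1,"tz":0,"twist":-0.25,"fingers":1},{"tx":-0.6,"ty":0.15,"tz":0,"twist":-0.35,"fingers":1},{"tx":-0.75,"ty":0.2,"tz":0,"twist":-0.45,"fingers":1},{"tx":-0.9,"ty":0.25,"tz":0,"twist":-0.55,"fingers":1},{"tx":-1,"ty":0.29,"tz":0,"twist":-0.65,"fingers":1},{"tx":-1,"ty":0.29,"tz":0,"twist":-0.75,"fingers":1},{"tx":-1,"ty":0.29,"tz":0,"twist":-0.85,"fingers":1},{"tx":-1,"ty":0.29,"tz":0,"twist":-0.9,"fingers":1}]' 
python3 - <<'E'
from h import *
go((412,-322,20),90)
E
```

```text
time: 9.0
tool_pos: [418.8, -322.0, 138.0]
orientation: [0.913, 0.408, -0.0, -0.001]
wrist_force: [-0.6, -0.7, -1.1]
width: 28.3
t 9.00 pos [ 418.8 -322.   138. ] yaw 48.16 tilt z [-0.001  0.001 -1.   ] F [-0.6 -0.7 -1.1] w 28.3 q6 1.53
tx -0.038 ty -0.041 tz 0.983 twist -0.697
```

```bash

python3 -m handwheel '[{"tx":-0.03,"ty":-0.03,"tz":0.1,"twist":-0.15,"fingers":1},{"tx":-0.04,"ty":-0.04,"tz":0.2,"twist":-0.3,"fingers":1},{"tx":-0.04,"ty":-0.04,"tz":0.3,"twist":-0.45,"fingers":1},{"tx":-0.04,"ty":-0.04,"tz":0.45,"twist":-0.6,"fingers":1},{"tx":-0.04,"ty":-0.04,"tz":0.6,"twist":-0.7,"fingers":1},{"tx":-0.04,"ty":-0.04,"tz":0.75,"twist":-0.7,"fingers":1},{"tx":-0.04,"ty":-0.04,"tz":0.85,"twist":-0.7,"fingers":1},{"tx":-0.04,"ty":-0.04,"tz":0.95,"twist":-0.7,"fingers":1},{"tx":-0.04,"ty":-0.04,"tz":1,"twist":-0.7,"fingers":1},{"tx":-0.04,"ty":-0.04,"tz":1,"twist":-0.7,"fingers":1}]'
python3 -m handwheel '[{"tx":0,"ty":0,"tz":0.04,"twist":0,"fingers":1},{"tx":0,"ty":0,"tz":0.07,"twist":0,"fingers":1},{"tx":0,"ty":0,"tz":0.1,"twist":0,"fingers":1},{"tx":0,"ty":0,"tz":0.12,"twist":0,"fingers":1},{"tx":0,"ty":0,"tz":0.12,"twist":0,"fingers":1},{"tx":0,"ty":0,"tz":0.12,"twist":0,"fingers":1},{"tx":0,"ty":0,"tz":0.12,"twist":0,"fingers":1},{"tx":0,"ty":0,"tz":0.12,"twist":0,"fingers":1},{"tx":0,"ty":0,"tz":0.12,"twist":0,"fingers":1},{"tx":0,"ty":0,"tz":0.12,"twist":0,"fingers":1}]'
```

```text
time: 10.25
tool_pos: [412.5, -322.6, 18.6]
orientation: [0.707, 0.707, -0.0, -0.0]
wrist_force: [1.0, -0.0, -1.6]
width: 28.6
time: 11.5
tool_pos: [412.7, -322.7, 4.5]
orientation: [0.707, 0.707, -0.0, 0.0]
wrist_force: [-0.0, -1.3, -2.2]
width: 28.8
```

```bash

python3 -m handwheel '[{"tx":0,"ty":0,"tz":0,"twist":0,"fingers":0},{"tx":0,"ty":0,"tz":0,"twist":0,"fingers":0},{"tx":0,"ty":0,"tz":0,"twist":0,"fingers":0},{"tx":0,"ty":0,"tz":0,"twist":0,"fingers":0},{"tx":0,"ty":0,"tz":-0.05,"twist":0,"fingers":0},{"tx":0.2,"ty":0,"tz":-0.05,"twist":0,"fingers":0},{"tx":0.4,"ty":0,"tz":-0.05,"twist":0,"fingers":0},{"tx":0.65,"ty":0,"tz":-0.05,"twist":0,"fingers":0},{"tx":0.94,"ty":0,"tz":-0.05,"twist":0,"fingers":0},{"tx":0.94,"ty":0,"tz":-0.05,"twist":0,"fingers":0}]'
python3 - <<'E'
from h import *
pose();p,W=shot("top","t2");z=W[...,2]
m=(z>22)&(z<40)&(W[...,0]>380)&(W[...,0]<445)&(W[...,1]>-370)&(W[...,1]<0)&(p.min(2)>90)
print(rect(W[m]),W[m].min(0),W[m].max(0));
s=env.state();p,W=shot("wrist","w4");z=W[...,2]
m=(z>22)&(z<40)&(W[...,0]>380)&(W[...,0]<445)&(W[...,1]<0)&(p.min(2)>70)
print(rect(W[m]),W[m].min(0),W[m].max(0))
E
```

```text
time: 12.75
tool_pos: [411.2, -206.7, 10.2]
orientation: [0.706, 0.709, -0.0, -0.001]
wrist_force: [0.4, -1.0, -0.6]
width: 85.9
t 12.75 pos [ 411.2 -206.7   10.2] yaw 90.25 tilt z [-0.002  0.002 -1.   ] F [ 0.4 -1.  -0.6] w 85.9 q6 0.96
(array([ 413.9, -107.7]), array([138.1,  26.5]), 87.17) [ 401.69112338 -177.30806412   22.31960871] [428.48968139 -39.0288587   36.39103392]
(array([ 414.2, -173.2]), array([158.8,  29.6]), 89.66) [ 399.01244531 -252.62541519   27.89472976] [429.3979516  -93.92831856  33.79696096]
```

```bash

python3 -m handwheel '[{"tx":0,"ty":0,"tz":0.06,"twist":0,"fingers":0},{"tx":0,"ty":0,"tz":0.06,"twist":0,"fingers":1},{"tx":0,"ty":0,"tz":0.06,"twist":0,"fingers":1},{"tx":0,"ty":0,"tz":0.06,"twist":0,"fingers":1},{"tx":0,"ty":0,"tz":0.06,"twist":0,"fingers":1},{"tx":0,"ty":0,"tz":0.06,"twist":0,"fingers":1},{"tx":0,"ty":0,"tz":-0.1,"twist":0,"fingers":1},{"tx":0,"ty":0,"tz":-0.4,"twist":0,"fingers":1},{"tx":0,"ty":0,"tz":-0.8,"twist":0,"fingers":1},{"tx":0,"ty":0,"tz":-1,"twist":0,"fingers":1}]' 100
python3 - <<'E'
from h import *
f=np.load("top0.npz");W=cloud("top",f["d"]);z=W[...,2];v,u=np.mgrid[:400,:640]
J=(u>195)&(u<325)&(v>170)&(v<255)
np.set_printoptions(suppress=True,precision=1)
m=J&(z>5)&(z<82);m=cv2.morphologyEx(m.astype(np.uint8),cv2.MORPH_OPEN,np.ones((2,2)))>0
print(rect(W[m]));c,sz,a=cv2.minAreaRect(W[m][:,:2].astype(np.float32))
def cen(u0,u1,v0,v1,lo,hi):
    k=(u>=u0)&(u<u1)&(v>=v0)&(v<v1)&(z>lo)&(z<hi);return W[k].mean(0),rect(W[k])
print(cen(280,312,190,225,70,80))
pose()
E
```

```text
time: 14.1
tool_pos: [413.2, -210.3, 132.5]
orientation: [0.707, 0.707, 0.0, 0.001]
wrist_force: [0.3, -1.2, -1.9]
width: 28.5
(array([507.2, 164.7]), array([192.1, 322.4]), 10.06)
(array([558.3,  58.8,  75.4]), (array([567.2,  67.8]), array([79.9, 66.5]), 11.83))
t 14.10 pos [ 413.2 -210.3  132.5] yaw 90.06 tilt z [ 0. -0. -1.] F [ 0.3 -1.2 -1.9] w 28.5 q6 0.96
```

```bash

python3 -m handwheel '[{"tx":0.15,"ty":0.05,"tz":-0.06,"twist":0,"fingers":1},{"tx":0.3,"ty":0.1,"tz":-0.12,"twist":0,"fingers":1},{"tx":0.45,"ty":0.15,"tz":-0.18,"twist":0,"fingers":1},{"tx":0.6,"ty":0.2,"tz":-0.24,"twist":0,"fingers":1},{"tx":0.75,"ty":0.25,"tz":-0.3,"twist":0,"fingers":1},{"tx":0.9,"ty":0.28,"tz":-0.36,"twist":0,"fingers":1},{"tx":1,"ty":0.3,"tz":-0.42,"twist":0,"fingers":1},{"tx":1,"ty":0.3,"tz":-0.48,"twist":0,"fingers":1},{"tx":1,"ty":0.3,"tz":-0.56,"twist":0,"fingers":1},{"tx":1,"ty":0.3,"tz":-0.56,"twist":0,"fingers":1}]' >/dev/null
python3 -m handwheel '[{"tx":0.15,"ty":0.05,"tz":0,"twist":0,"fingers":1},{"tx":0.3,"ty":0.1,"tz":0,"twist":0,"fingers":1},{"tx":0.45,"ty":0.15,"tz":0,"twist":0,"fingers":1},{"tx":0.6,"ty":0.2,"tz":0,"twist":0,"fingers":1},{"tx":0.75,"ty":0.25,"tz":0,"twist":0,"fingers":1},{"tx":0.9,"ty":0.28,"tz":0,"twist":0,"fingers":1},{"tx":1,"ty":0.3,"tz":0,"twist":0,"fingers":1},{"tx":1,"ty":0.3,"tz":0,"twist":0,"fingers":1},{"tx":1,"ty":0.3,"tz":0,"twist":0,"fingers":1},{"tx":1,"ty":0.3,"tz":0,"twist":0,"fingers":1}]' > /dev/null
python3 -m handwheel '[{"tx":0.15,"ty":0.05,"tz":0,"twist":-0.03,"fingers":1},{"tx":0.3,"ty":0.1,"tz":0,"twist":-0.06,"fingers":1},{"tx":0.45,"ty":0.15,"tz":0,"twist":-0.09,"fingers":1},{"tx":0.6,"ty":0.2,"tz":0,"twist":-0.12,"fingers":1},{"tx":0.75,"ty":0.25,"tz":0,"twist":-0.15,"fingers":1},{"tx":0.9,"ty":0.28,"tz":0,"twist":-0.18,"fingers":1},{"tx":1,"ty":0.3,"tz":0,"twist":-0.18,"fingers":1},{"tx":1,"ty":0.3,"tz":0,"twist":-0.18,"fingers":1},{"tx":1,"ty":0.3,"tz":0,"twist":-0.18,"fingers":1},{"tx":1,"ty":0.3,"tz":0,"twist":-0.18,"fingers":1}]' 
python3 - <<'E'
from h import *
pose();p,W=shot("wrist","w5");go((525,223,200),101)
E
```

```text
time: 17.85
tool_pos: [520.2, 149.6, 197.7]
orientation: [0.637, 0.771, -0.0, 0.0]
wrist_force: [0.8, -0.3, -1.7]
width: 28.6
t 17.85 pos [520.2 149.6 197.7] yaw 100.80 tilt z [-0. -0. -1.] F [ 0.8 -0.3 -1.7] w 28.6 q6 1.55
t 17.90 pos [520.2 149.6 197.7] yaw 100.80 tilt z [ 0. -0. -1.] F [-0.3 -0.3 -1.9] w 28.4 q6 1.55
tx 0.593 ty 0.154 tz -0.019 twist -0.003
```

View pics/w5.png

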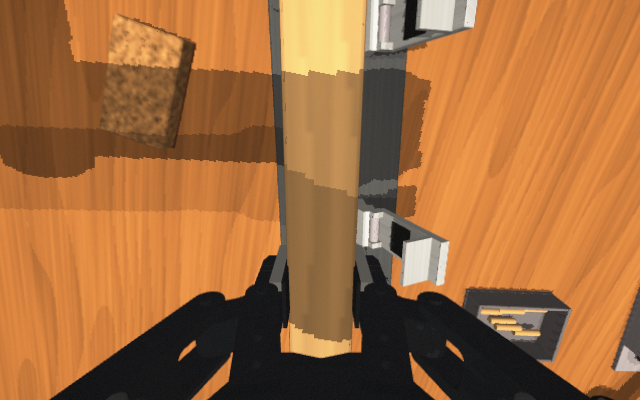

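The post hangs over the jig, aligned, covering columns 283–365. Plate edges show at about column 280 (left) and columns 405–388 (right), with leaf a's hinge at (372,225) and leaf b's at (385,20). I'll measure the plate edges, cheeks and leaves in this cloud.

```bash
cat > jm.py <<'E'
from h import *
np.set_printoptions(suppress=True,precision=1)
f=np.load("w5.npz");p=f["p"].astype(int);st=dict(tool_pos=f["pos"],orientation=f["q"]);W=cloud("wrist",f["d"],st);z=W[...,2]
pl=(z>6)&(z<18)&(p.max(2)<130)
def edge(side):
    pts=[]
    for r in range(5,255 if side else 215):
        c=np.flatnonzero(pl[r])
        c=c[(c>366)&(c<420)] if side else c[(c>262)&(c<285)]
        if len(c)>3: 
            k=c[-1] if side else c[0]
            if abs(z[r,k+(3 if side else -3)])<5: pts.append(W[r,k,:2])
    P=np.array(pts);vx,vy,x0,y0=cv2.fitLine(P.astype(np.float32),cv2.DIST_HUBER,0,.01,.01).ravel()
    s=np.sign(vy);d=np.array([vx,vy])*s;print("edge",side,len(P),"dir yaw",np.degrees(np.arctan2(d[1],d[0])),"x at y=150:",x0+(150-y0)*d[0]/d[1],"res",np.abs((P-[x0,y0])@[-d[1],d[0]]).mean(),P[:,1].min(),P[:,1].max())
edge(0);edge(1)
a=np.radians(11.2);ax=np.array([np.cos(a),np.sin(a)]);ay=np.array([-ax[1],ax[0]]);o=np.array([533.3,171.6])
L=np.dstack([(W[...,:2]-o)@ax,(W[...,:2]-o)@ay,z])
v,u=np.mgrid[:400,:640]
for nm,k in("a hi",(u>366)&(v>190)&(v<300)&(z>85)&(z<145)&(u<460)),("a lo",(u>356)&(v>190)&(v<300)&(z>45)&(z<80)&(u<460)),("b hi",(u>366)&(v<70)&(z>85)&(z<145)&(u<490)),("b lo",(u>366)&(v<70)&(z>45)&(z<80)&(u<490)):
    q=L[k];print(nm,k.sum(),np.percentile(q,[1,50,99],axis=0).round(1).tolist())
E
python3 jm.py
```

```text
edge 0 210 dir yaw 101.270035 x at y=150: 471.91953 res 0.34540370683901006 102.08919205406633 307.29375994213535
edge 1 162 dir yaw 101.30811 x at y=150: 607.7183 res 0.37253640631598817 130.3983584113241 295.7130724854577
a hi 2617 [[47.0, -76.3, 85.7], [63.3, -52.9, 127.0], [80.9, -38.6, 132.6]]
a lo 1493 [[21.0, -76.6, 49.6], [38.6, -55.2, 60.9], [55.4, -38.7, 79.5]]
b hi 2346 [[43.8, 104.7, 85.6], [60.3, 111.4, 128.0], [77.7, 129.2, 134.2]]
b lo 2089 [[23.2, 104.6, 51.4], [38.5, 122.2, 61.3], [51.6, 140.5, 79.6]]
```

```bash

python3 -m handwheel '[{"tx":0.15,"ty":0.05,"tz":0,"twist":-0.01,"fingers":1},{"tx":0.3,"ty":0.1,"tz":0,"twist":-0.01,"fingers":1},{"tx":0.45,"ty":0.15,"tz":0,"twist":-0.01,"fingers":1},{"tx":0.614,"ty":0.156,"tz":0.1,"twist":-0.01,"fingers":1},{"tx":0.614,"ty":0.156,"tz":0.3,"twist":-0.01,"fingers":1},{"tx":0.614,"ty":0.156,"tz":0.5,"twist":-0.01,"fingers":1},{"tx":0.614,"ty":0.156,"tz":0.7,"twist":-0.01,"fingers":1},{"tx":0.614,"ty":0.156,"tz":0.9,"twist":-0.01,"fingers":1},{"tx":0.614,"ty":0.156,"tz":1,"twist":-0.01,"fingers":1},{"tx":0.614,"ty":0.156,"tz":1,"twist":-0.01,"fingers":1}]' 
python3 - <<'E'
from h import *
p,W=shot("wrist","w6");go((524.8,225.5,42),101.3)
E
```

```text
time: 19.15
tool_pos: [523.6, 226.3, 76.5]
orientation: [0.633, 0.774, -0.001, -0.001]
wrist_force: [0.4, -0.4, -0.9]
width: 28.1
t 19.20 pos [524.5 226.4  77.5] yaw 101.47 tilt z [-0.001 -0.    -1.   ] F [ 1.  -0.  -0.6] w 28.0 q6 1.67
tx -0.008 ty 0.001 tz 0.296 twist 0.003
```

View pics/w6.png

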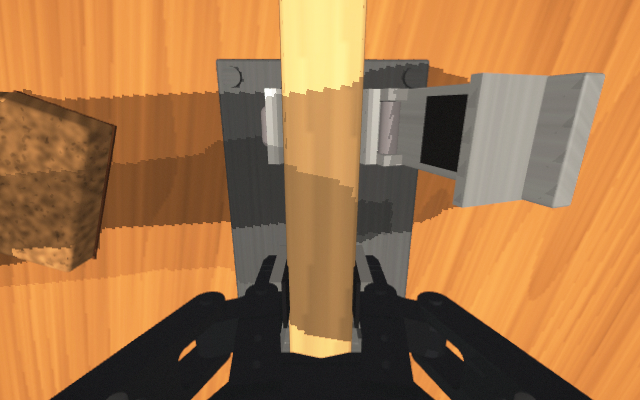

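The post sits centred over the cradles: left cheek at columns 267–283, right cheek at 365–385. I'll lower it in and check the lengthwise reference with the plate's end, at row 60.

```bash

python3 -m handwheel '[{"tx":0,"ty":0,"tz":0.06,"twist":0,"fingers":1},{"tx":0,"ty":0,"tz":0.12,"twist":0,"fingers":1},{"tx":0,"ty":0,"tz":0.18,"twist":0,"fingers":1},{"tx":0,"ty":0,"tz":0.23,"twist":0,"fingers":1},{"tx":0,"ty":0,"tz":0.27,"twist":0,"fingers":1},{"tx":0,"ty":0,"tz":0.3,"twist":0,"fingers":1},{"tx":0,"ty":0,"tz":0.33,"twist":0,"fingers":1},{"tx":0,"ty":0,"tz":0.35,"twist":0,"fingers":1},{"tx":0,"ty":0,"tz":0.36,"twist":0,"fingers":1},{"tx":0,"ty":0,"tz":0.36,"twist":0,"fingers":1}]' 
python3 - <<'E'
from h import *
np.set_printoptions(suppress=True,precision=1)
pose()
f=np.load("w6.npz");p=f["p"].astype(int);W=cloud("wrist",f["d"],dict(tool_pos=f["pos"],orientation=f["q"]));z=W[...,2]
a=np.radians(11.3);ax=np.array([np.cos(a),np.sin(a)]);ay=np.array([-ax[1],ax[0]]);o=np.array([535,174.5])
L=np.dstack([(W[...,:2]-o)@ax,(W[...,:2]-o)@ay,z])
v,u=np.mgrid[:400,:640]
k=(z>6)&(z<18)&(u>215)&(u<275)&(v<90);print("plate end y",np.percentile(L[k][:,1],98),"x-",np.percentile(L[k][:,0],2))
k=(z>90)&(u>450);print("leaf b",np.percentile(L[k],[2,98],axis=0))
k=(z>53)&(z<62)&(u>255)&(u<284)&(v<180)&(v>80);print("cheek b",np.percentile(L[k],[3,97],axis=0))
p,W=shot("wrist","w7");z=W[...,2];L=np.dstack([(W[...,:2]-o)@ax,(W[...,:2]-o)@ay,z])
k=(abs(L[...,0])<12)&(L[...,1]>80)&(L[...,1]<170)&(p.min(2)>60);print("post top z",np.percentile(L[k],[5,50,95],axis=0))
E
```

```text
time: 20.45
tool_pos: [524.8, 226.1, 34.4]
orientation: [0.633, 0.774, -0.0, 0.0]
wrist_force: [0.0, 0.1, -1.4]
width: 28.5
t 20.45 pos [524.8 226.1  34.4] yaw 101.45 tilt z [-0. -0. -1.] F [ 0.   0.1 -1.4] w 28.5 q6 1.67
plate end y 159.84888157775475 x- -65.98858518136832
leaf b [[ 41.1  48.1  95.3]
 [ 74.5 139.2 165.5]]
cheek b [[-31.4 103.7  54. ]
 [-21.1 138.8  60.7]]
post top z [[ -9.9  90.   60.9]
 [  0.7 130.7  62.5]
 [  9.9 159.5 178.2]]
```

```bash

python3 -m handwheel '[{"tx":-0.05,"ty":0,"tz":0,"twist":0,"fingers":1},{"tx":-0.1,"ty":0,"tz":0,"twist":0,"fingers":1},{"tx":-0.15,"ty":0,"tz":0,"twist":0,"fingers":1},{"tx":-0.2,"ty":0,"tz":0,"twist":0,"fingers":1},{"tx":-0.25,"ty":0,"tz":0,"twist":0,"fingers":1},{"tx":-0.3,"ty":0,"tz":0,"twist":0,"fingers":1},{"tx":-0.33,"ty":0,"tz":0,"twist":0,"fingers":1},{"tx":-0.36,"ty":0,"tz":0,"twist":0,"fingers":1},{"tx":-0.38,"ty":0,"tz":0,"twist":0,"fingers":1},{"tx":-0.38,"ty":0,"tz":0,"twist":0,"fingers":1}]' 
python3 -m handwheel '[{"tx":-0.004,"ty":0,"tz":0,"twist":0,"fingers":1},{"tx":-0.008,"ty":0,"tz":0,"twist":0,"fingers":1},{"tx":-0.012,"ty":0,"tz":0,"twist":0,"fingers":1},{"tx":-0.015,"ty":0,"tz":0,"twist":0,"fingers":1},{"tx":-0.018,"ty":0,"tz":0,"twist":0,"fingers":1},{"tx":-0.02,"ty":0,"tz":0,"twist":0,"fingers":1},{"tx":-0.022,"ty":0,"tz":0,"twist":0,"fingers":1},{"tx":-0.024,"ty":0,"tz":0,"twist":0,"fingers":1},{"tx":-0.024,"ty":0,"tz":0,"twist":0,"fingers":1},{"tx":-0.024,"ty":0,"tz":0,"twist":0,"fingers":1}]' 
python3 -c "
from h import *
pose()"
```

```text
time: 21.75
tool_pos: [533.9, 181.3, 34.5]
orientation: [0.633, 0.774, -0.0, 0.0]
wrist_force: [-0.7, 0.2, -0.9]
width: 28.4
time: 23.0
tool_pos: [534.3, 179.2, 34.5]
orientation: [0.633, 0.774, 0.0, -0.0]
wrist_force: [-1.6, 5.4, -0.2]
width: 28.2
t 23.00 pos [534.3 179.2  34.5] yaw 101.47 tilt z [-0.     0.001 -1.   ] F [-1.6  5.4 -0.2] w 28.2 q6 1.58
```

```bash

python3 -m handwheel '[{"tx":-0.003,"ty":0,"tz":0,"twist":0,"fingers":1},{"tx":-0.006,"ty":0,"tz":0,"twist":0,"fingers":1},{"tx":-0.009,"ty":0,"tz":0,"twist":0,"fingers":1},{"tx":-0.012,"ty":0,"tz":0.004,"twist":0,"fingers":1},{"tx":-0.014,"ty":0,"tz":0.008,"twist":0,"fingers":1},{"tx":-0.016,"ty":0,"tz":0.008,"twist":0,"fingers":1},{"tx":-0.016,"ty":0,"tz":0.008,"twist":0,"fingers":1},{"tx":-0.016,"ty":0,"tz":0.008,"twist":0,"fingers":1},{"tx":-0.016,"ty":0,"tz":0.008,"twist":0,"fingers":1},{"tx":-0.016,"ty":0,"tz":0.008,"twist":0,"fingers":1}]' 
python3 -c "
from h import *
pose()"
```

```text
time: 24.25
tool_pos: [534.2, 179.2, 34.1]
orientation: [0.632, 0.775, 0.002, -0.002]
wrist_force: [-4.0, 11.4, 3.5]
width: 28.4
t 24.25 pos [534.2 179.2  34.1] yaw 101.53 tilt z [-0.001  0.005 -1.   ] F [-4.  11.4  3.5] w 28.4 q6 1.58
```

The post is butted: the force rises with no further travel, and the plain end computes to jig y ≈ -129. I'll release it, lift and look.

```bash

python3 -m handwheel '[{"tx":-0.005,"ty":0,"tz":0,"twist":0,"fingers":0},{"tx":0,"ty":0,"tz":0,"twist":0,"fingers":0},{"tx":0,"ty":0,"tz":0,"twist":0,"fingers":0},{"tx":0,"ty":0,"tz":0,"twist":0,"fingers":0},{"tx":0,"ty":0,"tz":-0.1,"twist":0,"fingers":0},{"tx":0,"ty":0,"tz":-0.3,"twist":0,"fingers":0},{"tx":0,"ty":0,"tz":-0.5,"twist":0,"fingers":0},{"tx":0,"ty":0,"tz":-0.7,"twist":0,"fingers":0},{"tx":0,"ty":0,"tz":-0.9,"twist":0,"fingers":0},{"tx":0,"ty":0,"tz":-1,"twist":0,"fingers":0}]' 
python3 - <<'E'
from h import *
np.set_printoptions(suppress=True,precision=1)
pose();p,W=shot("top","t3");z=W[...,2]
cv2.imwrite("pics/t3c.png",cv2.resize(p[150:265,180:340,::-1],None,fx=4,fy=4,interpolation=cv2.INTER_CUBIC))
p,W=shot("wrist","w8");z=W[...,2]
a=np.radians(11.3);ax=np.array([np.cos(a),np.sin(a)]);ay=np.array([-ax[1],ax[0]]);o=np.array([535,174.5])
L=np.dstack([(W[...,:2]-o)@ax,(W[...,:2]-o)@ay,z])
k=(abs(L[...,0])<22)&(L[...,1]>30)&(L[...,1]<200)&(z>52)&(z<68)&(p.max(2)-p.min(2)>40);print(rect(L[k]),"z",np.median(z[k]),np.percentile(L[k],[1,99],axis=0))
k=(abs(L[...,0])<22)&(L[...,1]>60)&(L[...,1]<200)&(z>35)&(z<58)&(p.max(2)-p.min(2)>40);print("tenon",np.percentile(L[k],[1,99],axis=0))
E
```

```text
time: 25.5
tool_pos: [535.8, 176.8, 155.7]
orientation: [0.633, 0.774, 0.001, 0.001]
wrist_force: [0.5, -0.4, 0.1]
width: 85.4
t 25.50 pos [535.8 176.8 155.7] yaw 101.45 tilt z [ 0.  0. -1.] F [ 0.5 -0.4  0.1] w 85.4 q6 1.58
(array([ 1. , 90.5]), array([120.9,  29.9]), 89.83) z 61.10135473759864 [[-13.5  31.6  59.2]
 [ 15.6 149.5  62.8]]
tenon [[-10.2  90.3  41.2]
 [ 17.1 146.8  57.6]]
```

View pics/w8.png

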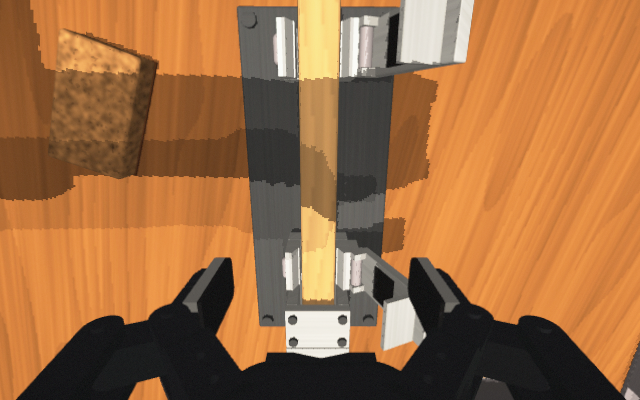

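The post lies straight in the channel, running under the box end (rows 300–350), with both leaves still open and nothing displaced. Now leaf a: shut the fingers, go over behind it, drop, and swing it down.

```bash

python3 -m handwheel '[{"tx":-0.08,"ty":0.15,"tz":-0.05,"twist":0,"fingers":1},{"tx":-0.16,"ty":0.3,"tz":-0.05,"twist":0,"fingers":1},{"tx":-0.24,"ty":0.45,"tz":-0.05,"twist":0,"fingers":1},{"tx":-0.32,"ty":0.6,"tz":-0.05,"twist":0,"fingers":1},{"tx":-0.4,"ty":0.75,"tz":-0.05,"twist":0,"fingers":1},{"tx":-0.48,"ty":0.88,"tz":-0.05,"twist":0,"fingers":1},{"tx":-0.526,"ty":0.923,"tz":-0.05,"twist":0,"fingers":1},{"tx":-0.526,"ty":0.923,"tz":0.1,"twist":0,"fingers":1},{"tx":-0.526,"ty":0.923,"tz":0.25,"twist":0,"fingers":1},{"tx":-0.526,"ty":0.923,"tz":0.38,"twist":0,"fingers":1}]' 40
cat >> h.py <<'E'
def jig():
    s,M=pose();a=np.radians(11.3);d=np.array(s["tool_pos"])-[535,174.5,0]
    print("jig xyz",np.round([d[0]*np.cos(a)+d[1]*np.sin(a),-d[0]*np.sin(a)+d[1]*np.cos(a),d[2]],1))
E
python3 -c "
from h import *
jig();shot('wrist','w9')"
```

```text
time: 26.85
tool_pos: [654.9, 136.8, 106.6]
orientation: [0.633, 0.774, -0.001, -0.001]
wrist_force: [0.6, 0.7, -0.4]
width: 0.1
t 26.85 pos [654.9 136.8 106.6] yaw 101.45 tilt z [-0.002 -0.    -1.   ] F [ 0.6  0.7 -0.4] w 0.1 q6 1.48
jig xyz [110.2 -60.5 106.6]
```

View pics/w9.png

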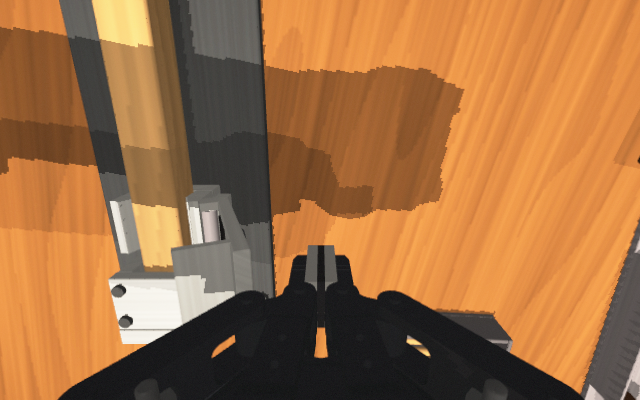

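The shut fingertips are at (320,250), clear behind leaf a, which stands at (205,230–320). I'll sweep it over along its arc.

```bash

python3 -m handwheel '[{"tx":0,"ty":-0.1,"tz":0,"twist":0,"fingers":1},{"tx":0,"ty":-0.18,"tz":0,"twist":0,"fingers":1},{"tx":0,"ty":-0.27,"tz":-0.02,"twist":0,"fingers":1},{"tx":0,"ty":-0.35,"tz":-0.04,"twist":0,"fingers":1},{"tx":0,"ty":-0.43,"tz":-0.075,"twist":0,"fingers":1},{"tx":0,"ty":-0.52,"tz":-0.12,"twist":0,"fingers":1},{"tx":0,"ty":-0.6,"tz":-0.15,"twist":0,"fingers":1},{"tx":0,"ty":-0.67,"tz":-0.15,"twist":0,"fingers":1},{"tx":0,"ty":-0.725,"tz":-0.13,"twist":0,"fingers":1},{"tx":0,"ty":-0.78,"tz":-0.11,"twist":0,"fingers":1}]'
python3 - <<'E'
from h import *
jig();p,W=shot("top","t4");z=W[...,2]
a=np.radians(11.3);ax=np.array([np.cos(a),np.sin(a)]);ay=np.array([-ax[1],ax[0]]);o=np.array([535,174.5])
cv2.imwrite("pics/t4c.png",cv2.resize(p[150:265,180:340,::-1],None,fx=4,fy=4,interpolation=cv2.INTER_CUBIC))
shot("wrist","w10")
E
```

```text
time: 28.15
tool_pos: [563.8, 118.1, 121.0]
orientation: [0.633, 0.774, 0.0, 0.0]
wrist_force: [0.7, 0.5, 1.6]
width: 0.2
t 28.15 pos [563.8 118.1 121. ] yaw 101.45 tilt z [ 0. -0. -1.] F [0.7 0.5 1.6] w 0.2 q6 1.47
jig xyz [ 17.2 -60.9 121. ]
```

View pics/w10.png

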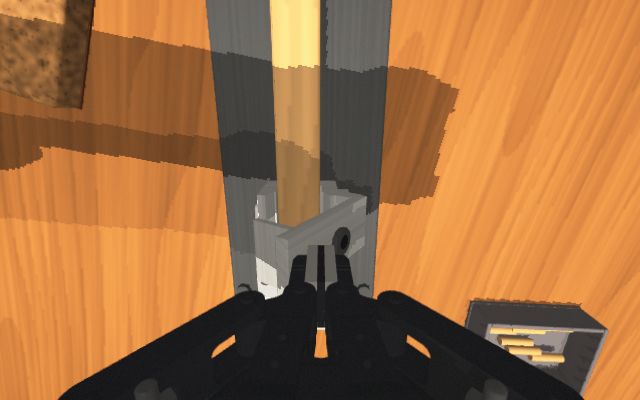

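Leaf a is now at about 0.9 rad, with the fingertip on its outer face beyond the bush at (343,240). I'll carry on down to the catch.

```bash

python3 -m handwheel '[{"tx":0,"ty":-0.05,"tz":0.025,"twist":0,"fingers":1},{"tx":0,"ty":-0.12,"tz":0.06,"twist":0,"fingers":1},{"tx":0,"ty":-0.18,"tz":0.11,"twist":0,"fingers":1},{"tx":0,"ty":-0.22,"tz":0.15,"twist":0,"fingers":1},{"tx":0,"ty":-0.26,"tz":0.2,"twist":0,"fingers":1},{"tx":0,"ty":-0.3,"tz":0.25,"twist":0,"fingers":1},{"tx":0,"ty":-0.33,"tz":0.29,"twist":0,"fingers":1},{"tx":0,"ty":-0.345,"tz":0.315,"twist":0,"fingers":1},{"tx":0,"ty":-0.355,"tz":0.33,"twist":0,"fingers":1},{"tx":0,"ty":-0.355,"tz":0.33,"twist":0,"fingers":1}]'
python3 -c "
from h import *
jig()"
python3 -m handwheel '[{"tx":0,"ty":0,"tz":0.005,"twist":0,"fingers":1},{"tx":0,"ty":0,"tz":0.01,"twist":0,"fingers":1},{"tx":0,"ty":0,"tz":0.015,"twist":0,"fingers":1},{"tx":0,"ty":0,"tz":0.02,"twist":0,"fingers":1},{"tx":0,"ty":0,"tz":0.025,"twist":0,"fingers":1},{"tx":0,"ty":0,"tz":0.03,"twist":0,"fingers":1},{"tx":0,"ty":0,"tz":0.03,"twist":0,"fingers":1},{"tx":0,"ty":0,"tz":0.03,"twist":0,"fingers":1},{"tx":0,"ty":0,"tz":0.03,"twist":0,"fingers":1},{"tx":0,"ty":0,"tz":0.03,"twist":0,"fingers":1}]'
python3 -c "
from h import *
jig()"
```

```text
time: 29.5
tool_pos: [522.0, 109.7, 81.3]
orientation: [0.633, 0.774, -0.0, -0.0]
wrist_force: [0.9, 0.2, -0.3]
width: -0.4
t 29.50 pos [522.  109.7  81.3] yaw 101.45 tilt z [-0.001 -0.    -1.   ] F [ 0.9  0.2 -0.3] w -0.4 q6 1.46
jig xyz [-25.4 -61.   81.3]
time: 30.75
tool_pos: [522.2, 109.7, 78.4]
orientation: [0.633, 0.774, -0.0, 0.0]
wrist_force: [-3.2, -0.8, 6.7]
width: 0.2
t 30.75 pos [522.2 109.7  78.4] yaw 101.45 tilt z [-0. -0. -1.] F [-3.2 -0.8  6.7] w 0.2 q6 1.46
jig xyz [-25.3 -61.   78.4]
```

```bash

python3 -m handwheel '[{"tx":0,"ty":0,"tz":0.003,"twist":0,"fingers":1},{"tx":0,"ty":0,"tz":0.006,"twist":0,"fingers":1},{"tx":0,"ty":0,"tz":0.009,"twist":0,"fingers":1},{"tx":0,"ty":0,"tz":0.012,"twist":0,"fingers":1},{"tx":0,"ty":0,"tz":0.015,"twist":0,"fingers":1},{"tx":0,"ty":0,"tz":0.018,"twist":0,"fingers":1},{"tx":0,"ty":0,"tz":0.021,"twist":0,"fingers":1},{"tx":0,"ty":0,"tz":0.024,"twist":0,"fingers":1},{"tx":0,"ty":0,"tz":0.024,"twist":0,"fingers":1},{"tx":0,"ty":0,"tz":0.024,"twist":0,"fingers":1}]'
python3 -c "
from h import *
jig()"
```

```text
time: 32.0
tool_pos: [522.0, 109.7, 77.5]
orientation: [0.633, 0.774, 0.0, 0.0]
wrist_force: [-8.8, -1.9, 21.9]
width: 0.0
t 32.00 pos [522.  109.7  77.5] yaw 101.46 tilt z [ 0.001 -0.    -1.   ] F [-8.8 -1.9 21.9] w 0.0 q6 1.46
jig xyz [-25.4 -61.   77.5]
```

The 22 N with a sideways -x force suggests the finger is bearing on the drill bush. I'll ease off, slide 9 mm outward onto the tab, and press again.

```bash

python3 -m handwheel '[{"tx":0,"ty":0,"tz":-0.015,"twist":0,"fingers":1},{"tx":0,"ty":0,"tz":-0.03,"twist":0,"fingers":1},{"tx":0,"ty":-0.015,"tz":-0.03,"twist":0,"fingers":1},{"tx":0,"ty":-0.03,"tz":-0.03,"twist":0,"fingers":1},{"tx":0,"ty":-0.045,"tz":-0.03,"twist":0,"fingers":1},{"tx":0,"ty":-0.06,"tz":-0.03,"twist":0,"fingers":1},{"tx":0,"ty":-0.075,"tz":-0.03,"twist":0,"fingers":1},{"tx":0,"ty":-0.075,"tz":-0.025,"twist":0,"fingers":1},{"tx":0,"ty":-0.075,"tz":-0.02,"twist":0,"fingers":1},{"tx":0,"ty":-0.075,"tz":-0.02,"twist":0,"fingers":1}]'
python3 -c "
from h import *
jig()
shot('wrist','w11')"
```

```text
time: 33.25
tool_pos: [514.6, 108.1, 78.7]
orientation: [0.633, 0.774, 0.001, 0.001]
wrist_force: [2.3, 1.2, 10.3]
width: -0.1
t 33.25 pos [514.6 108.1  78.7] yaw 101.45 tilt z [ 0.003  0.    -1.   ] F [ 2.3  1.2 10.3] w -0.1 q6 1.46
jig xyz [-33.  -61.2  78.7]
```

View pics/w11.png

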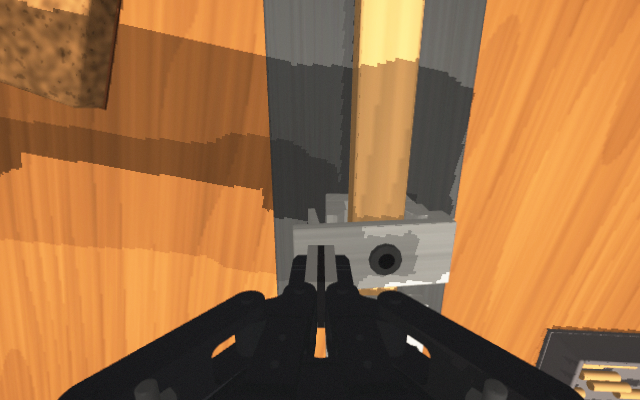

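The finger is now on the tab at (320,265), clear of the bush at (386,260), with a clean vertical force of 10 N. I'll press.

```bash

python3 -m handwheel '[{"tx":0,"ty":0,"tz":0.003,"twist":0,"fingers":1},{"tx":0,"ty":0,"tz":0.006,"twist":0,"fingers":1},{"tx":0,"ty":0,"tz":0.009,"twist":0,"fingers":1},{"tx":0,"ty":0,"tz":0.012,"twist":0,"fingers":1},{"tx":0,"ty":0,"tz":0.015,"twist":0,"fingers":1},{"tx":0,"ty":0,"tz":0.018,"twist":0,"fingers":1},{"tx":0,"ty":0,"tz":0.021,"twist":0,"fingers":1},{"tx":0,"ty":0,"tz":0.024,"twist":0,"fingers":1},{"tx":0,"ty":0,"tz":0.024,"twist":0,"fingers":1},{"tx":0,"ty":0,"tz":0.024,"twist":0,"fingers":1}]'
python3 -c "
from h import *
jig()"
```

```text
time: 34.55
tool_pos: [513.6, 107.8, 75.3]
orientation: [0.633, 0.774, 0.0, 0.0]
wrist_force: [0.7, 0.2, 9.7]
width: -0.0
t 34.55 pos [513.6 107.8  75.3] yaw 101.45 tilt z [ 0.001 -0.    -1.   ] F [0.7 0.2 9.7] w -0.0 q6 1.46
jig xyz [-34.  -61.2  75.3]
```

```bash

python3 -m handwheel '[{"tx":0,"ty":0,"tz":0.005,"twist":0,"fingers":1},{"tx":0,"ty":0,"tz":0.01,"twist":0,"fingers":1},{"tx":0,"ty":0,"tz":0.015,"twist":0,"fingers":1},{"tx":0,"ty":0,"tz":0.02,"twist":0,"fingers":1},{"tx":0,"ty":0,"tz":0.025,"twist":0,"fingers":1},{"tx":0,"ty":0,"tz":0.03,"twist":0,"fingers":1},{"tx":0,"ty":0,"tz":0.033,"twist":0,"fingers":1},{"tx":0,"ty":0,"tz":0.036,"twist":0,"fingers":1},{"tx":0,"ty":0,"tz":0.036,"twist":0,"fingers":1},{"tx":0,"ty":0,"tz":0.036,"twist":0,"fingers":1}]'
python3 -c "
from h import *
jig()"
```

```text
time: 35.8
tool_pos: [513.6, 108.0, 70.3]
orientation: [0.633, 0.774, 0.0, 0.0]
wrist_force: [-0.2, 0.5, 1.0]
width: 0.1
t 35.80 pos [513.6 108.   70.3] yaw 101.45 tilt z [ 0. -0. -1.] F [-0.2  0.5  1. ] w 0.1 q6 1.46
jig xyz [-34.  -61.   70.3]
```

```bash

python3 -m handwheel '[{"tx":0,"ty":0,"tz":0.006,"twist":0,"fingers":1},{"tx":0,"ty":0,"tz":0.012,"twist":0,"fingers":1},{"tx":0,"ty":0,"tz":0.015,"twist":0,"fingers":1},{"tx":0,"ty":0,"tz":0.015,"twist":0,"fingers":1},{"tx":0,"ty":0,"tz":0.0,"twist":0,"fingers":1},{"tx":0,"ty":0,"tz":-0.1,"twist":0,"fingers":1},{"tx":0,"ty":0,"tz":-0.3,"twist":0,"fingers":1},{"tx":0,"ty":0,"tz":-0.5,"twist":0,"fingers":1},{"tx":0.2,"ty":0.2,"tz":-0.7,"twist":0,"fingers":1},{"tx":0.4,"ty":0.4,"tz":-0.78,"twist":0,"fingers":1}]'
python3 - <<'E'
from h import *
np.set_printoptions(suppress=True,precision=1)
jig();p,W=shot("top","t5");z=W[...,2]
a=np.radians(11.3);ax=np.array([np.cos(a),np.sin(a)]);ay=np.array([-ax[1],ax[0]]);o=np.array([535,174.5])
L=np.dstack([(W[...,:2]-o)@ax,(W[...,:2]-o)@ay,z])
for x in(-40,-30,-20,10,20):
    k=(abs(L[...,0]-x)<5)&(abs(L[...,1]+61)<12)&(z<150);print(x,k.sum(),np.median(z[k]) if k.any() else None)
cv2.imwrite("pics/t5c.png",cv2.resize(p[150:265,180:340,::-1],None,fx=4,fy=4,interpolation=cv2.INTER_CUBIC))
E
```

```text
time: 37.05
tool_pos: [552.6, 165.1, 166.4]
orientation: [0.633, 0.774, 0.001, 0.001]
wrist_force: [0.9, -0.2, -0.1]
width: -0.4
t 37.05 pos [552.6 165.1 166.4] yaw 101.40 tilt z [ 0.  0. -1.] F [ 0.9 -0.2 -0.1] w -0.4 q6 1.55
jig xyz [ 15.4 -12.6 166.4]
-40 26 69.47153682470639
-30 29 69.75420292814012
-20 27 69.39078379335713
10 28 69.384330360384
20 25 68.83145832080604
```

Leaf a lies flat at 69.5 mm, so it's latched. On to leaf b.

```bash

python3 -m handwheel '[{"tx":0.15,"ty":0.15,"tz":0,"twist":0,"fingers":1},{"tx":0.3,"ty":0.3,"tz":0,"twist":0,"fingers":1},{"tx":0.45,"ty":0.45,"tz":0,"twist":0,"fingers":1},{"tx":0.6,"ty":0.6,"tz":0,"twist":0,"fingers":1},{"tx":0.75,"ty":0.75,"tz":0,"twist":0,"fingers":1},{"tx":0.9,"ty":0.82,"tz":0,"twist":0,"fingers":1},{"tx":1,"ty":0.82,"tz":0,"twist":0,"fingers":1},{"tx":1,"ty":0.82,"tz":0,"twist":0,"fingers":1},{"tx":1,"ty":0.82,"tz":0,"twist":0,"fingers":1},{"tx":1,"ty":0.82,"tz":0,"twist":0,"fingers":1}]'
python3 -c "
from h import *
jig()"
```

```text
time: 38.35
tool_pos: [623.6, 300.9, 164.1]
orientation: [0.633, 0.774, -0.0, 0.0]
wrist_force: [-0.2, 0.6, 0.7]
width: 0.1
t 38.35 pos [623.6 300.9 164.1] yaw 101.41 tilt z [ 0. -0. -1.] F [-0.2  0.6  0.7] w 0.1 q6 1.73
jig xyz [111.7 106.6 164.1]
```

```bash

python3 -m handwheel '[{"tx":0.08,"ty":0,"tz":0.15,"twist":0,"fingers":1},{"tx":0.12,"ty":0,"tz":0.35,"twist":0,"fingers":1},{"tx":0.12,"ty":0,"tz":0.475,"twist":0,"fingers":1},{"tx":0.12,"ty":-0.07,"tz":0.475,"twist":0,"fingers":1},{"tx":0.12,"ty":-0.13,"tz":0.475,"twist":0,"fingers":1},{"tx":0.12,"ty":-0.2,"tz":0.475,"twist":0,"fingers":1},{"tx":0.12,"ty":-0.27,"tz":0.46,"twist":0,"fingers":1},{"tx":0.12,"ty":-0.33,"tz":0.44,"twist":0,"fingers":1},{"tx":0.12,"ty":-0.4,"tz":0.42,"twist":0,"fingers":1},{"tx":0.12,"ty":-0.47,"tz":0.4,"twist":0,"fingers":1}]'
python3 -c "
from h import *
jig()"
```

```text
time: 39.6
tool_pos: [564.8, 304.5, 115.8]
orientation: [0.633, 0.774, -0.0, -0.0]
wrist_force: [2.0, 0.1, -1.3]
width: -0.1
t 39.60 pos [564.8 304.5 115.8] yaw 101.46 tilt z [-0. -0. -1.] F [ 2.   0.1 -1.3] w -0.1 q6 1.77
jig xyz [ 54.7 121.6 115.8]
```

```bash

python3 -m handwheel '[{"tx":0,"ty":-0.06,"tz":-0.04,"twist":0,"fingers":1},{"tx":0,"ty":-0.125,"tz":-0.075,"twist":0,"fingers":1},{"tx":0,"ty":-0.19,"tz":-0.075,"twist":0,"fingers":1},{"tx":0,"ty":-0.25,"tz":-0.06,"twist":0,"fingers":1},{"tx":0,"ty":-0.31,"tz":-0.04,"twist":0,"fingers":1},{"tx":0,"ty":-0.375,"tz":-0.01,"twist":0,"fingers":1},{"tx":0,"ty":-0.44,"tz":0.025,"twist":0,"fingers":1},{"tx":0,"ty":-0.5,"tz":0.065,"twist":0,"fingers":1},{"tx":0,"ty":-0.56,"tz":0.115,"twist":0,"fingers":1},{"tx":0,"ty":-0.61,"tz":0.165,"twist":0,"fingers":1}]'
python3 -c "
from h import *
jig()"
```

```text
time: 40.85
tool_pos: [493.4, 289.9, 95.5]
orientation: [0.633, 0.774, -0.0, 0.0]
wrist_force: [1.6, 0.6, 0.5]
width: -0.4
t 40.85 pos [493.4 289.9  95.5] yaw 101.45 tilt z [-0. -0. -1.] F [1.6 0.6 0.5] w -0.4 q6 1.79
jig xyz [-18.2 121.3  95.5]
```

```bash

python3 -m handwheel '[{"tx":0,"ty":-0.02,"tz":0.03,"twist":0,"fingers":1},{"tx":0,"ty":-0.045,"tz":0.06,"twist":0,"fingers":1},{"tx":0,"ty":-0.07,"tz":0.085,"twist":0,"fingers":1},{"tx":0,"ty":-0.095,"tz":0.105,"twist":0,"fingers":1},{"tx":0,"ty":-0.115,"tz":0.12,"twist":0,"fingers":1},{"tx":0,"ty":-0.13,"tz":0.13,"twist":0,"fingers":1},{"tx":0,"ty":-0.13,"tz":0.14,"twist":0,"fingers":1},{"tx":0,"ty":-0.13,"tz":0.145,"twist":0,"fingers":1},{"tx":0,"ty":-0.13,"tz":0.15,"twist":0,"fingers":1},{"tx":0,"ty":-0.13,"tz":0.15,"twist":0,"fingers":1}]'
python3 -c "
from h import *
jig()"
```

```text
time: 42.1
tool_pos: [478.0, 286.9, 78.9]
orientation: [0.633, 0.774, -0.0, -0.0]
wrist_force: [-2.1, -1.5, 7.7]
width: -0.0
t 42.10 pos [478.  286.9  78.9] yaw 101.46 tilt z [-0.001 -0.    -1.   ] F [-2.1 -1.5  7.7] w -0.0 q6 1.80
jig xyz [-33.9 121.4  78.9]
```

In contact with the tab at 79 mm and 8 N, the same as leaf a. I'll press in small steps.

```bash

python3 -m handwheel '[{"tx":0,"ty":0,"tz":0.004,"twist":0,"fingers":1},{"tx":0,"ty":0,"tz":0.008,"twist":0,"fingers":1},{"tx":0,"ty":0,"tz":0.012,"twist":0,"fingers":1},{"tx":0,"ty":0,"tz":0.016,"twist":0,"fingers":1},{"tx":0,"ty":0,"tz":0.02,"twist":0,"fingers":1},{"tx":0,"ty":0,"tz":0.023,"twist":0,"fingers":1},{"tx":0,"ty":0,"tz":0.026,"twist":0,"fingers":1},{"tx":0,"ty":0,"tz":0.029,"twist":0,"fingers":1},{"tx":0,"ty":0,"tz":0.032,"twist":0,"fingers":1},{"tx":0,"ty":0,"tz":0.032,"twist":0,"fingers":1}]'
python3 -c "
from h import *
jig()"
```

```text
time: 43.35
tool_pos: [478.2, 287.1, 74.6]
orientation: [0.633, 0.774, -0.0, -0.0]
wrist_force: [-1.8, 0.4, 7.0]
width: -0.2
t 43.35 pos [478.2 287.1  74.6] yaw 101.46 tilt z [-0.  0. -1.] F [-1.8  0.4  7. ] w -0.2 q6 1.80
jig xyz [-33.7 121.5  74.6]
```

```bash

python3 -m handwheel '[{"tx":0,"ty":0,"tz":0.005,"twist":0,"fingers":1},{"tx":0,"ty":0,"tz":0.01,"twist":0,"fingers":1},{"tx":0,"ty":0,"tz":0.015,"twist":0,"fingers":1},{"tx":0,"ty":0,"tz":0.02,"twist":0,"fingers":1},{"tx":0,"ty":0,"tz":0.025,"twist":0,"fingers":1},{"tx":0,"ty":0,"tz":0.03,"twist":0,"fingers":1},{"tx":0,"ty":0,"tz":0.036,"twist":0,"fingers":1},{"tx":0,"ty":0,"tz":0.042,"twist":0,"fingers":1},{"tx":0,"ty":0,"tz":0.046,"twist":0,"fingers":1},{"tx":0,"ty":0,"tz":0.046,"twist":0,"fingers":1}]'
python3 -c "
from h import *
jig()"
python3 -m handwheel '[{"tx":0,"ty":0,"tz":-0.05,"twist":0,"fingers":1},{"tx":0,"ty":0,"tz":-0.2,"twist":0,"fingers":1},{"tx":0,"ty":0,"tz":-0.4,"twist":0,"fingers":1},{"tx":0,"ty":0,"tz":-0.6,"twist":0,"fingers":1},{"tx":-0.2,"ty":-0.2,"tz":-0.8,"twist":0,"fingers":1},{"tx":-0.4,"ty":-0.4,"tz":-1,"twist":0,"fingers":1},{"tx":-0.6,"ty":-0.6,"tz":-1,"twist":0,"fingers":1},{"tx":-0.7,"ty":-0.7,"tz":-1,"twist":0,"fingers":1},{"tx":-0.7,"ty":-0.7,"tz":-1,"twist":0,"fingers":1},{"tx":-0.7,"ty":-0.7,"tz":-1,"twist":0,"fingers":1}]'
python3 - <<'E'
from h import *
np.set_printoptions(suppress=True,precision=1)
jig();p,W=shot("top","t6");z=W[...,2]
a=np.radians(11.3);ax=np.array([np.cos(a),np.sin(a)]);ay=np.array([-ax[1],ax[0]]);o=np.array([535,174.5])
L=np.dstack([(W[...,:2]-o)@ax,(W[...,:2]-o)@ay,z])
for y in(-61,121):
  for x in(-40,-30,-20,20):
    k=(abs(L[...,0]-x)<5)&(abs(L[...,1]-y)<12)&(z<150);print(y,x,k.sum(),np.median(z[k]) if k.any() else None)
k=(abs(L[...,0])<9)&(L[...,1]>120)&(L[...,1]<230)&(z>40)&(z<64);print("post end y",np.percentile(L[k][:,1],99))
cv2.imwrite("pics/t6c.png",cv2.resize(p[90:310,80:480,::-1],None,fx=2,fy=2,interpolation=cv2.INTER_CUBIC))
E
```

```text
time: 44.6
tool_pos: [478.5, 287.0, 69.4]
orientation: [0.633, 0.774, 0.0, 0.0]
wrist_force: [-2.8, -1.8, 5.7]
width: 0.0
t 44.60 pos [478.5 287.   69.4] yaw 101.45 tilt z [ 0.  0. -1.] F [-2.8 -1.8  5.7] w 0.0 q6 1.80
jig xyz [-33.4 121.4  69.4]
time: 45.85
tool_pos: [413.5, 188.6, 188.5]
orientation: [0.633, 0.774, 0.0, 0.0]
wrist_force: [0.1, -0.1, 0.0]
width: -0.1
t 45.85 pos [413.5 188.6 188.5] yaw 101.46 tilt z [ 0.  0. -1.] F [ 0.1 -0.1  0. ] w -0.1 q6 1.66
jig xyz [-116.3   37.6  188.5]
-61 -40 27 70.46368204513504
-61 -30 27 69.10010406214282
-61 -20 29 68.85419890697571
-61 20 27 69.67617178779606
121 -40 0 None
121 -30 5 68.56431398805965
121 -20 24 69.32495388135581
121 20 30 69.14894462596138
post end y 154.64135194759456
```

View pics/t6c.png

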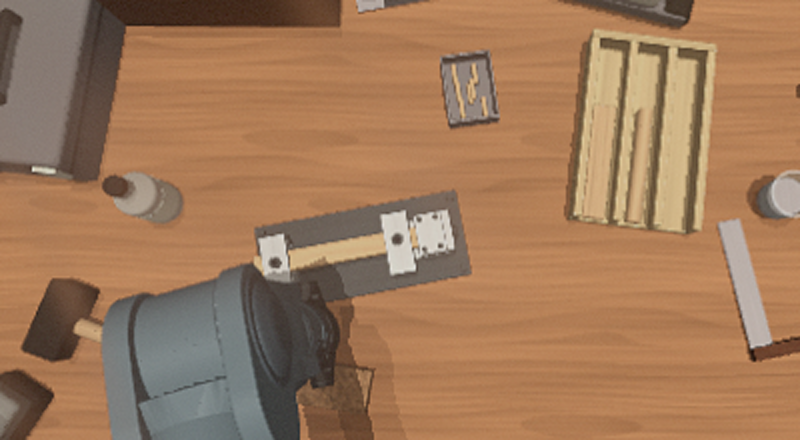

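Both leaves lie flat at about 69 mm on the top view (leaf b at (273,255), leaf a at (398,240)), and the rack and bench items are undisturbed. The arm is clear, so I'll hand in.

```bash
python3 -c "
from h import *
print(env.close_job());pose()"
```

```text
the job is handed in; nothing more can be done
None
the job is handed in; nothing more can be done
```

The post is in the jig with its plain end against the stop, both leaves are shut on their catches, and I handed the job in at about 46 s. The hand-in gives no verdict.

**What I did:** I lifted the post from the right-hand lane by its plain end, laid it on the bench along y, and regripped it near the middle. I then lowered it into the cradles and slid it in until it butted: the force rose to about 12 N with no further travel. Each leaf was swung over with the shut fingertips and pressed in small steps.

**Last checks:**
- **Leaves:** both were flat at about 69–70 mm with the fingers off them; shut is 69.5 mm.
- **Post:** its shoulder was at jig y of about 154.6 mm, against 155 mm expected. It lay in line with the channel to about 0.2° and 1 mm when last measured, before the leaves were shut.
- **Bystanders:** none had visibly moved in the last view. The arm hid most of the sanding block and part of the mallet, so those two rest on earlier views, where they looked undisturbed.

**What went less well:**
- **First moves:** the first three commands were refused for missing row keys; nothing moved.
- **Leaf a:** my first press appears to have landed on the drill bush and reached 22 N upward (about 24 N in all) without latching, well under the 60 N limit. I moved 9 mm out onto the tab and it latched at about 10 N.
- **Cameras:** the top and wrist views disagreed by about 3 mm along the jig. I used the wrist values, and the plate end and the stop contact agreed with them.

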